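Press a freshly glued stamp home in the sprung gluing jig and hold it

TASK

The red sole of the little wooden pattern stamp has just been glued on. Pick the stamp up (the knob is its handle), lower it sole down and square into the guide of the sprung gluing jig, and press the brass plunger down until the sole sits firmly on the jig's hard seat all round, without ramming it. Finish while still holding the stamp and pressing it home with about 15 N, clearly more than the spring alone needs (do not let go), and leave the two tiles, the tape roll and the clay ring where they are.

Things in the scene. Friction and masses are not known exactly. Their poses are not given: they have to be found in the camera images.
- stamp_centre (a point): Centre of the loose pattern stamp (58 mm high, about 50 g), standing upright, red sole down: wooden block 34x34 mm in plan, round knob 22 mm wide on top. Along its z (up) from this point: underside of the sole at -29 mm, flat top of the block at +3 mm, knob from there to +29 mm. x, y parallel to the block's sides; any quarter turn fits the jig.
- jig: Gluing jig fixed to the table, left or right, turned: plywood base 94x78x8 mm (long side along x), on it a square guide, open at the top, 38x38 mm clear inside, centred on the origin, sides parallel to x and y. Origin: centre of the base's underside, z up. Grey walls straight up to 48 mm above the table; aluminium lips flare out to 56 mm high, 28 mm off the axis. The stamp has 2 mm play each side.
- jig_seat (a point): Middle of the guide at the height of the hard seat: a pair of fixed aluminium ledges inside the guide, tops 30 mm above the table; axes as the jig's. With the stamp home its centre is 29 mm above this point and the flat top of its block about 6 mm above the jig's lips.
- plunger (a joint): Travel in m, growing downwards, of the round brass plunger (18 mm wide) in the middle of the guide: 0 at rest, its top 12 mm above the hard seat (42 mm above the table); 0.012 when its top is level with the seat, where the stamp meets the seat. Its spring pushes up with 5 N at 0, 8 N at 0.012, and returns it if let go. At the seat the force rises steeply.
- tile_blue: Bystander: blue glaze test tile lying flat, 34 x 50 x 9 mm, origin at the centre of its underside.
- tile_red: Bystander: red-brown glaze test tile lying flat, 34 x 50 x 8 mm, origin at the centre of its underside.
- tape: Bystander: roll of masking tape lying flat, 96 mm across, 25 mm high, origin at the centre of its underside.
- clay_loop: Bystander: grey clay ring, 54 mm across, 32 mm high, origin at the centre of its underside.
Things that resemble listed ones, but are neither listed nor needed, are in the scene too. What is meant by the part that bears stamp_centre is not blue, and is the larger of those in its own colour.

How it is judged:
By the outcome, as a careful person would: the job done as asked, in the order asked, and still so for the second after the job is handed in, while the arm keeps its last pose, push and grip.
It also fails if it takes over 42 s, if anything falls off the work surface, if the arm or the gripper's body presses on something with over 40 N, if the wrist force passes 120 N, or if a joint passes its speed limit or range.

ROBOT

A 7-joint arm with a two-finger parallel gripper is mounted at the origin on the work surface; the furniture and walls round the work are solid. World frame = base frame: x ahead of the robot, y to its left, z up, the work surface at z = 0. Lengths are in m, angles in rad, forces in N, time in s.
With the tool pointing down it reaches from about 0.425 to 0.875 m from the base axis. Payload 4.7 kg.
Tool frame: the origin (TCP) lies on the centre line of the jaws, within the pads' length; the fingertips stand 19 mm ahead of it and the grasp point (between the pads) is the TCP; x points along the fingers, z is the direction in which the jaws open and shut, and the axes are right-handed (so a half turn about x gives the same grasp; the last joint's range is limited). The gripper opens to 87 mm and grips with 3 to 60 N. Pads are 19 mm wide; open, the fingers measure 117 mm over their backs; the gripper's body (75 mm by 190 mm) begins 51 mm behind the grasp point.
Start: joints at [-1.231, 0.321, -0.07, 1.45, 0.023, 1.371, -0.057], TCP at [0.208, 0.616, 0.242] pointing down, gripper open.
Joint ranges: [-2.86, 2.86], [-0.3, 2.09], [-1.38, 1.24], [0.06, 2.45], [-1.56, 4.7], [0.09, 2.05], [-2.69, 2.69]. Speed limits (rad/s): [2.57, 2.57, 3.14, 3.14, 3.14, 3.14, 3.14].

INTERFACE

Orientations are given as a rotation vector (axis times angle).
In Python, from bench import get_state, get_image, camera_info, close_job gives the robot as it stands.
- The arm moves only by the tool jog_arm, never from a script. Its argument "targets" is a list of rows, each a list of 7 numbers: the turn, a rotation vector about the tool's x, y, z in degrees, then the shift along the tool's x, y, z in cm, then the finger opening in cm, from 0 to 8.7. In form: [[wx, wy, wz, tx, ty, tz, jaw], ...]. A call has 1 to 10 rows; each row shifts and turns the commanded pose from where the row before left it, along the tool's axes as they then stand; what a row does not reach is not made up. A row lasts 1/8 s, in which the tool goes at most 62.5 mm and 10.7 degrees, less where a joint would pass 70% of its speed; a pose out of reach is approached as far as the arm can. A call is refused whole if a number of a shift passes 6.25 or a number of a turn 10.7, either way. A call with a gripper value outside its range is refused whole. The fingers move at their own pace and stop on an object; "squeeze" is the grip in N (left out, the last holds). Time passes only in rows, so rows that do not move let the fingers close. It gives the time, the measured TCP pose, the force and the opening at its end, in the units of the state.
- get_state(): the state, without advancing time (a new reading comes with each control period).
- get_image(name): name is "side" or "top" or "wrist"; returns (picture, depth): 384x512x3 uint8, red, green, blue; 384x512 float32, m along the optical axis (not along the pixel's ray), 0 where there is no reading.
- camera_info(name): a dict with "intrinsics" (3x3 intrinsics, pixels), "k1" (the pictures are not rectified: a ray, as slopes to the right and down, at radius r is drawn at 1 + k1 r^2 times it, then the intrinsics apply), "world_from_camera" (4x4, takes a point from camera to world coordinates); the wrist camera has in their place "mount" (4x4, takes a point from camera to tool coordinates, whose origin is the TCP and whose axes are the tool frame's). Camera axes: x right, y up, looking along -z (the intrinsics and any distortion apply to the point x, -y, -z); pixel columns grow to the right and rows downward; lengths in m; the calibration is good to about 2 mm. A picture is of the moment at which its call begins: read the wrist's pose just before it. camera_info takes no time and is no camera call.
- close_job(): hands the job in, once; it reports no verdict.
The state is a dict: "time": time; "joint_positions": joint angles; "qd": joint speeds; "joint_torque": joint torques, N m; "position": TCP position; "tool_rot": TCP orientation; "ft_force": force on the tool from outside, world axes, zero at the start; "torque": the same for the moment, N m; "grip_width": opening from 0.0 (shut) to 1.0 (fully open).
Only numpy, scipy, OpenCV 4.12 (cv2) and the standard library are available. Lean on these libraries where they do the work, as an engineer would, in place of code of your own. Each camera call takes 0.05 s, during which the arm holds its last target.

## Working session

There is one attempt and no reset: what is moved stays moved. The work goes in short steps, Python scripts to look and compute and a tool call to move; the robot and the scene stay as the last step left them, time stands still between calls to the robot, and variables do not carry over. Pictures are saved under pics/ and viewed, and the job is handed in when it is done.

Besides the shell and the picture viewer there is one more tool, called after "Request:" by a JSON object that holds its "method" and its "body". jog_arm: Moves the arm, as the interface text tells. Its arguments: {"type":"object","properties":{"targets":{"type":"array"},"squeeze":{"type":"number"}},"required":["targets"]}

```bash
ls; mkdir -p pics; cat > h.py <<'E'
import numpy as np, cv2
from bench import *
from scipy.spatial.transform import Rotation as R
def save(name,img,s=1.5):
    cv2.imwrite('pics/'+name+'.png',cv2.resize(img[:,:,::-1],None,fx=s,fy=s,interpolation=cv2.INTER_CUBIC))
def W(cam,st=None):
    c=camera_info(cam)
    if 'mount' in c:
        T=np.eye(4);T[:3,:3]=R.from_rotvec(st['tool_rot']).as_matrix();T[:3,3]=st['position']
        return T@np.array(c['mount']),c
    return np.array(c['world_from_camera']),c
def ray(cam,u,v,st=None):
    T,c=W(cam,st);K=np.array(c['intrinsics'],float)
    p=cv2.undistortPoints(np.array([[[u,v]]],float),K,np.array([c['k1'],0,0,0],float))[0,0]
    return T[:3,3],T[:3,:3]@np.array([p[0],-p[1],-1.])
def atz(cam,u,v,z,st=None):
    o,d=ray(cam,u,v,st);return o+d*(z-o[2])/d[2]
def atd(cam,u,v,dep,st=None):
    o,d=ray(cam,u,v,st);return o+d*dep
def cloud(cam,dep,st=None):
    T,c=W(cam,st);K=np.array(c['intrinsics'],float)
    vv,uu=np.mgrid[:384,:512]
    p=cv2.undistortPoints(np.stack([uu,vv],-1).reshape(-1,1,2).astype(float),K,np.array([c['k1'],0,0,0],float)).reshape(384,512,2)
    d=np.stack([p[...,0],-p[...,1],-np.ones((384,512))],-1)@T[:3,:3].T
    return T[:3,3]+d*dep[...,None]
E
python3 - <<'E'
from h import *
for n in ['side','top','wrist']:
    s=get_state();i,d=get_image(n);save(n+'0',i);np.savez('pics/'+n+'0.npz',i=i,d=d);print(n,camera_info(n))
print(get_state())
E
```

```text
pics
side {'intrinsics': array([[410.25297518,   0.        , 247.14981345],
       [  0.        , 410.25297518, 188.30958988],
       [  0.        ,   0.        ,   1.        ]]), 'k1': -0.0696074062933481, 'world_from_camera': array([[ 0.84412719,  0.32434163, -0.42690959, -0.10356089],
       [-0.53575485,  0.47999543, -0.69467339, -0.83990024],
       [-0.02039685,  0.81511158,  0.5789448 ,  0.75512651],
       [ 0.        ,  0.        ,  0.        ,  1.        ]])}
top {'intrinsics': array([[375.64266619,   0.        , 249.14140466],
       [  0.        , 375.64266619, 187.03758495],
       [  0.        ,   0.        ,   1.        ]]), 'k1': 0.028759936904329073, 'world_from_camera': array([[-0.02867537,  0.98779708, -0.15308378,  0.27536329],
       [-0.99955242, -0.02702997,  0.01281918, -0.00121275],
       [ 0.00852489,  0.15338286,  0.98813006,  1.04237726],
       [ 0.        ,  0.        ,  0.        ,  1.        ]])}
wrist {'intrinsics': array([[292.37409099,   0.        , 254.89971629],
       [  0.        , 292.37409099, 188.17337207],
       [  0.        ,   0.        
[... 399 characters left out ...]
{'time': 0.15, 'joint_positions': array([-1.2309252 ,  0.32163606, -0.07004495,  1.45135225,  0.02263257,
        1.37079667, -0.05691465]), 'qd': array([ 6.71190715e-06, -1.98398495e-03,  2.65507585e-05, -2.87842892e-03,
        2.70591059e-04,  4.18143216e-04,  5.18241778e-04]), 'joint_torque': array([ 3.64474099e-04, -4.91788673e+01, -4.04351614e-01, -3.12874281e+01,
       -6.39597606e-02,  4.03461303e-02,  1.00147638e-04]), 'position': array([0.20798318, 0.61543704, 0.24074461]), 'tool_rot': array([-0.9668522 ,  1.3469859 ,  0.96532481]), 'ft_force': array([ 0.45550028, -1.18903127, -0.17908741]), 'torque': array([-0.04290771, -0.00054103, -0.04171033]), 'grip_width': 0.999781414178568}
```

View pics/side0.png

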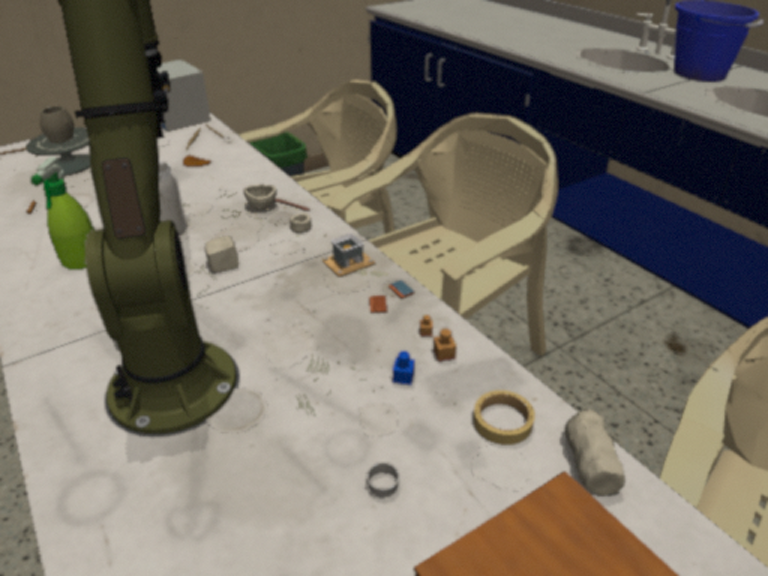

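View pics/top0.png

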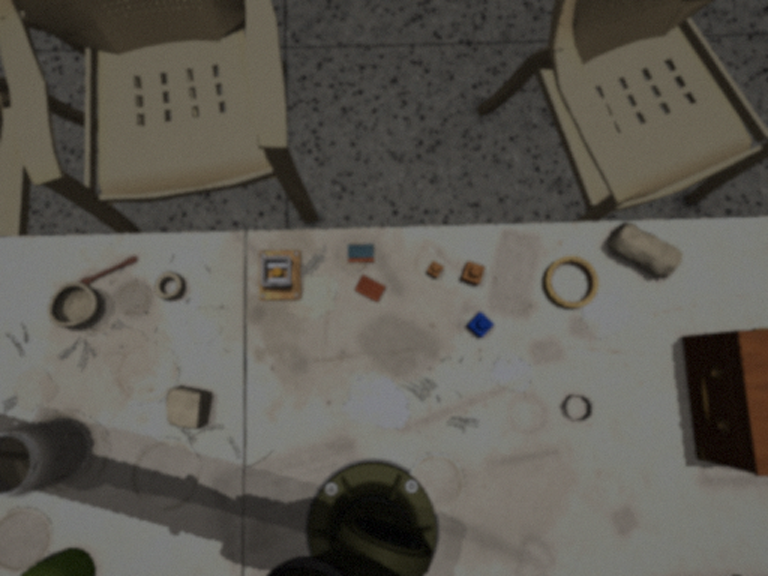

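View pics/wrist0.png

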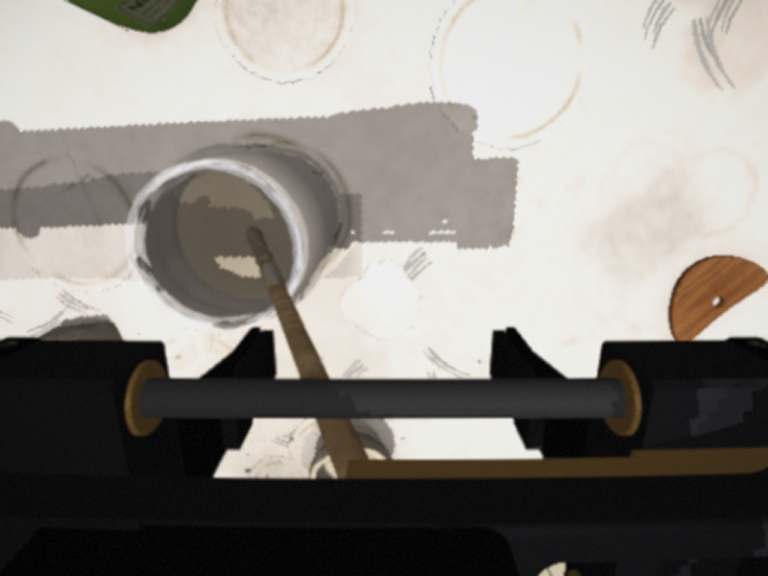

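Side view: candidates are the small wooden stamp (426,325), the larger wooden stamp (445,345), and the blue one (403,368). In the top view these are at (435,269), (472,272) and (480,324). The description (not blue, larger of its colour) points to the wooden one at top (472,272). The jig is at top (280,273). I'll check the choice in a crop.

```bash
python3 - <<'E'
from h import *
t=np.load('pics/top0.npz');s=np.load('pics/side0.npz')
a=cv2.resize(t['i'][150:230,160:340],None,fx=4.4,fy=4.4,interpolation=cv2.INTER_CUBIC)
cv2.imwrite('pics/topc.png',a[:,:,::-1])
b=cv2.resize(s['i'][195:265,250:330],None,fx=7,fy=7,interpolation=cv2.INTER_CUBIC)
c=cv2.resize(s['i'][150:190,205:260],None,fx=5,fy=5,interpolation=cv2.INTER_CUBIC)
cv2.imwrite('pics/sidec.png',b[:,:,::-1]);cv2.imwrite('pics/sidej.png',c[:,:,::-1])
P=cloud('top',t['d'])
for n,(u,v) in dict(small=(435,269),big=(472,272),blue=(480,324),jig=(280,273)).items():
    print(n,P[int(v/1.5),int(u/1.5)], atz('top',u/1.5,v/1.5,.05))
w=np.load('pics/wrist0.npz');P=cloud('wrist',w['d'],get_state())
for (u,v) in [(255,240),(290,310),(320,370),(345,450),(200,170)]: print(P[int(v/1.5),int(u/1.5)])
E
```

```text
small [ 0.4499688  -0.12579828  0.03826212] [ 0.44702022 -0.12430082  0.05      ]
big [ 0.44039483 -0.18806837  0.05198938] [ 0.43977162 -0.1901805   0.05      ]
blue [ 0.34639426 -0.1986605   0.05213623] [ 0.3465475  -0.19908645  0.05      ]
jig [0.44824354 0.1550593  0.04480576] [0.44729522 0.15246956 0.05      ]
[0.15714431 0.55434475 0.13282914]
[0.18048889 0.58582479 0.21888958]
[0.19174092 0.60042661 0.25889034]
[0.1985572  0.60973454 0.29442839]
[0.1120344  0.54831587 0.15290837]
```

View pics/topc.png

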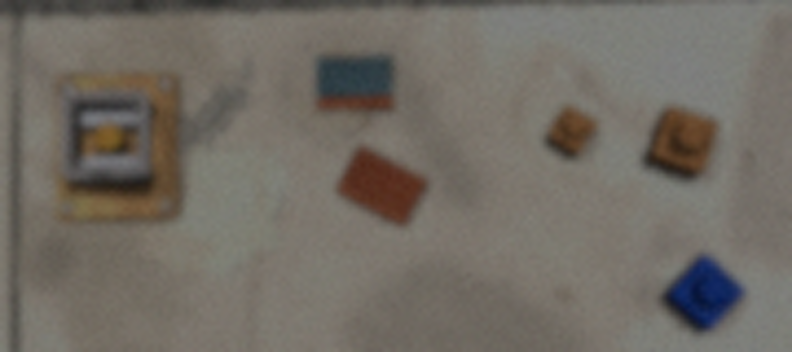

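View pics/sidec.png

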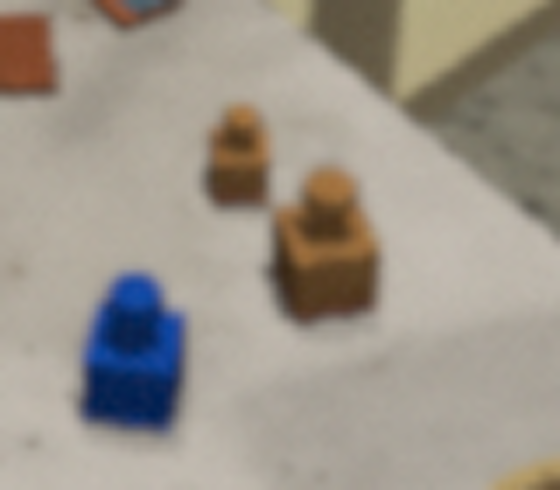

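```bash
python3 - <<'E'
from h import *
s=get_state();Rm=R.from_rotvec(s['tool_rot']).as_matrix();print(Rm.round(3))
def proj(cam,p):
    T,c=W(cam,s);q=np.linalg.inv(T)@np.r_[p,1];x=np.array([q[0],-q[1],-q[2]]);
    u,_=cv2.projectPoints(x[None],np.zeros(3),np.zeros(3),np.array(c['intrinsics']),np.array([c['k1'],0,0,0.]));return u.ravel(),x[2]
for c in ['side','top','wrist']: print(c,proj(c,s['position']),proj(c,s['position']-.1*Rm[:,0]))
w=np.load('pics/wrist0.npz')
save('w0b',w['i'][190:384],1.5)
P=cloud('wrist',w['d'],s)
for v in range(230,384,10): print(v,[tuple((Rm.T@(P[v,u]-s['position'])).round(3)) if w['d'][v,u]>0 else 0 for u in (200,215,225,235,300,400)])
E
```

```text
[[-0.    -0.947  0.32 ]
 [-0.001  0.32   0.947]
 [-1.    -0.    -0.001]]
side (array([105.03833695,  81.54316202]), np.float64(1.4417839558573045)) (array([99.05523371, 53.73459728]), np.float64(1.383998592399674))
top (array([-58.62491772, 289.17595622]), np.float64(0.7738975793187406)) (array([-105.34525637,  296.03842542]), np.float64(0.6750879169430573))
wrist (array([253.87771975, 248.09111663]), np.float64(0.15968421515406267)) (array([252.08259784, 457.17685152]), np.float64(0.06360381664790943))
230 [(np.float64(-0.004), np.float64(0.013), np.float64(-0.028)), (np.float64(0.24), np.float64(-0.097), np.float64(-0.057)), (np.float64(0.239), np.float64(-0.097), np.float64(-0.042)), (np.float64(0.24), np.float64(-0.097), np.float64(-0.028)), (np.float64(0.24), np.float64(-0.097), np.float64(0.065)), (np.float64(0.24), np.float64(-0.098), np.float64(0.209))]
240 [(np.float64(-0.011), np.float64(0.01), np.float64(-0.027)), (np.float64(0.239), np.float64(-0.113), np.float64(-0.057)), (np.float64(0.24), np.float64(-0.113), np.float64(-0.043)), (np.float64(0.241), np.float64(-0.113), 
[... 4572 characters left out ...]
float64(0.026), np.float64(-0.01)), (np.float64(-0.1), np.float64(0.026), np.float64(-0.007)), (np.float64(-0.1), np.float64(0.026), np.float64(-0.005)), (np.float64(-0.099), np.float64(0.025), np.float64(-0.003)), (np.float64(-0.1), np.float64(0.026), np.float64(0.009)), (np.float64(-0.096), np.float64(0.021), np.float64(0.032))]
380 [(np.float64(-0.102), np.float64(0.026), np.float64(-0.01)), (np.float64(-0.103), np.float64(0.026), np.float64(-0.007)), (np.float64(-0.103), np.float64(0.027), np.float64(-0.005)), (np.float64(-0.102), np.float64(0.026), np.float64(-0.003)), (np.float64(-0.102), np.float64(0.026), np.float64(0.009)), (np.float64(-0.07), np.float64(-0.013), np.float64(0.049))]
```

View pics/w0b.png

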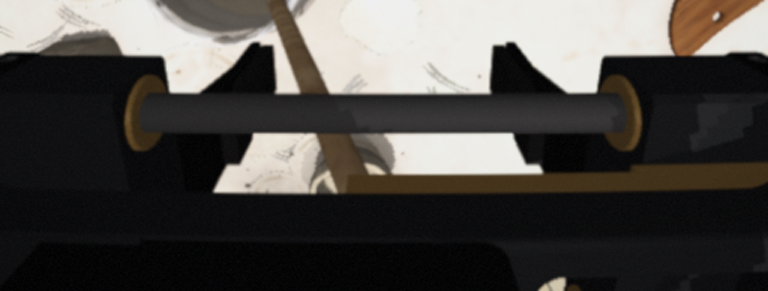

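Small wooden stamp and blue one are clearly decoys; the target is the larger wooden stamp at about (0.440,-0.190). A slanting stick stands in the bucket between the fingers, so I rise straight up first.

Request:
{"method": "jog_arm", "body": {"targets": [[0,0,0,-2,0,0,8.7],[0,0,0,-4,0,0,8.7],[0,0,0,-4,0,0,8.7],[0,0,0,-3,0,0,8.7]]}}

```text
time: 0.65
position: [0.2081, 0.6161, 0.3754]
tool_rot: [-0.964, 1.343, 0.967]
ft_force: [0.0, 0.2, -0.0]
grip_width: 0.999
```

```bash
cat >> h.py <<'E'
def plan(goal,yawz):
    "goal TCP pos, azimuth (deg) of tool z with tool pointing down: total turn about x and path in world"
    s=get_state();Rm=R.from_rotvec(s['tool_rot']).as_matrix();
    a=np.radians(yawz);z=np.array([np.cos(a),np.sin(a),0]);x=np.array([0,0,-1.]);y=np.cross(z,x)
    G=np.stack([x,y,z],1)
    rv=np.degrees(R.from_matrix(Rm.T@G).as_rotvec());t=Rm.T@(np.array(goal)-s['position'])*100
    print('turn',rv.round(2),'shift cm (now axes)',t.round(2),'shift in final axes',(G.T@(np.array(goal)-s['position'])*100).round(2))
def rows(goal,yawz,n):
    "n rows interpolated, rotation then shift expressed in axes at the row start"
    s=get_state();Rm=R.from_rotvec(s['tool_rot']).as_matrix();a=np.radians(yawz)
    z=np.array([np.cos(a),np.sin(a),0]);x=np.array([0,0,-1.]);G=np.stack([x,np.cross(z,x),z],1)
    rv=R.from_matrix(Rm.T@G).as_rotvec()/n;d=(np.array(goal)-s['position'])/n*100
    for k in range(n):
        print(np.r_[np.degrees(rv),(Rm.T@d)].round(2).tolist());Rm=Rm@R.from_rotvec(rv).as_matrix()
E
python3 - <<'E'
from h import *
s=get_state();print(s['time'],s['position'],s['ft_force'],s['joint_positions'])
plan([.46,.28,.33],19)
rows([.46,.28,.33],15,9)
E
```

```text
0.65 [0.20813748 0.61610615 0.37542672] [ 0.03142849  0.18862502 -0.03397372] [-1.23712619  0.29723823 -0.06567933  1.21851882  0.01935478  1.62276402
 -0.05383492]
turn [52.33  0.19 -0.1 ] shift cm (now axes) [  4.45 -34.62 -23.8 ] shift in final axes [  4.54 -39.98  12.87]
[6.26, 0.02, -0.01, 0.49, -3.85, -2.64]
[6.26, 0.02, -0.01, 0.5, -4.11, -2.21]
[6.26, 0.02, -0.01, 0.5, -4.33, -1.75]
[6.26, 0.02, -0.01, 0.5, -4.49, -1.26]
[6.26, 0.02, -0.01, 0.5, -4.6, -0.77]
[6.26, 0.02, -0.01, 0.5, -4.66, -0.26]
[6.26, 0.02, -0.01, 0.5, -4.66, 0.25]
[6.26, 0.02, -0.01, 0.5, -4.61, 0.76]
[6.26, 0.02, -0.01, 0.5, -4.5, 1.25]
```

Request:
{"method": "jog_arm", "body": {"targets": [[6.3,0,0,0,-3.9,-2.6,8.7],[6.3,0,0,0,-4.1,-2.2,8.7],[6.3,0,0,0,-4.3,-1.8,8.7],[6.3,0,0,0,-4.5,-1.3,8.7],[6.3,0,0,0,-4.6,-0.8,8.7],[6.3,0,0,0.5,-4.7,-0.3,8.7],[6.3,0,0,0.5,-4.7,0.3,8.7],[6.3,0,0,1,-4.6,0.8,8.7],[6.3,0,0,1,-4.5,1.3,8.7],[0,0,0,0,0,0,8.7]]}}

```text
time: 1.9
position: [0.4626, 0.2737, 0.3426]
tool_rot: [-0.194, 1.561, 0.193]
ft_force: [-0.5, 0.4, 0.4]
grip_width: 1.002
```

```bash
python3 - <<'E'
from h import *
import pickle
s=get_state();i,d=get_image('wrist');save('w1',i);pickle.dump((s,i,d),open('pics/w1.pkl','wb'))
print(s['time'],s['position'],R.from_rotvec(s['tool_rot']).as_matrix().round(3),s['qd'].round(3))
E
```

```text
1.9 [0.46257333 0.27366358 0.34256117] [[ 0.001 -0.244  0.97 ]
 [-0.001  0.97   0.244]
 [-1.    -0.001  0.001]] [-0.039  0.001 -0.076 -0.016 -0.05   0.005  0.006]
```

View pics/w1.png

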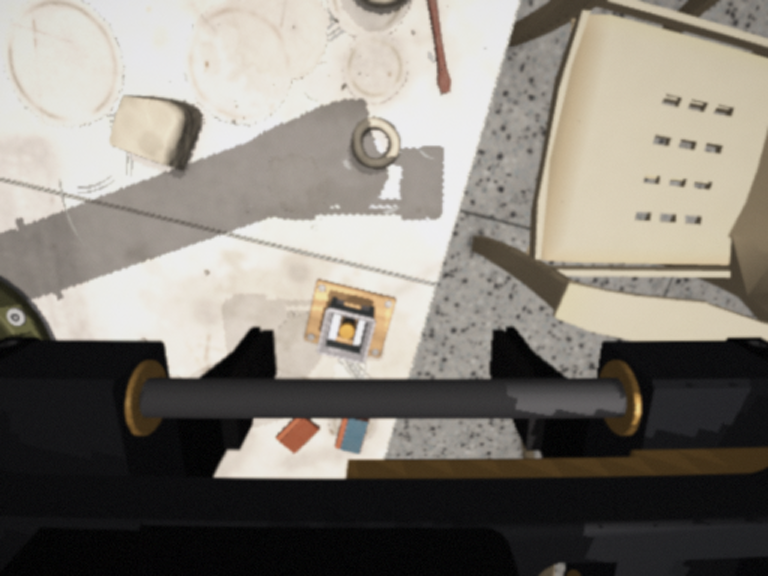

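The jig shows at (350,325) with the guide square around (348,328); red and blue tiles lie at (297,434) and (351,434). I'll move closer for a good measurement.

Request:
{"method": "jog_arm", "body": {"targets": [[0,0,0,2,-3.5,-1,8.7],[0,0,0,2,-3.5,-1,8.7],[0,0,0,2,-3,-1,8.7],[0,0,0,2,-3,-1,8.7],[0,0,0,1,-2.6,-1.2,8.7],[0,0,0,0,0,0,8.7],[0,0,0,0,0,0,8.7]]}}

```text
time: 2.82
position: [0.4494, 0.1162, 0.2528]
tool_rot: [-0.201, 1.559, 0.204]
ft_force: [-0.3, 0.1, -0.4]
grip_width: 1.002
```

```bash
python3 - <<'E'
from h import *
import pickle
s=get_state();i,d=get_image('wrist');save('w2',i);pickle.dump((s,i,d),open('pics/w2.pkl','wb'))
print(s['time'],s['position'],R.from_rotvec(s['tool_rot']).as_matrix().round(3),s['qd'].round(3))
P=cloud('wrist',d,s);
cv2.imwrite('pics/w2c.png',cv2.resize(i[110:235,170:340],None,fx=4.7,fy=4.7,interpolation=cv2.INTER_CUBIC)[:,:,::-1])
E
```

```text
2.825 [0.44935054 0.11616742 0.25277146] [[ 0.002 -0.255  0.967]
 [ 0.002  0.967  0.255]
 [-1.     0.001  0.002]] [-0.005  0.009 -0.006 -0.006  0.002 -0.001  0.002]
```

View pics/w2.png

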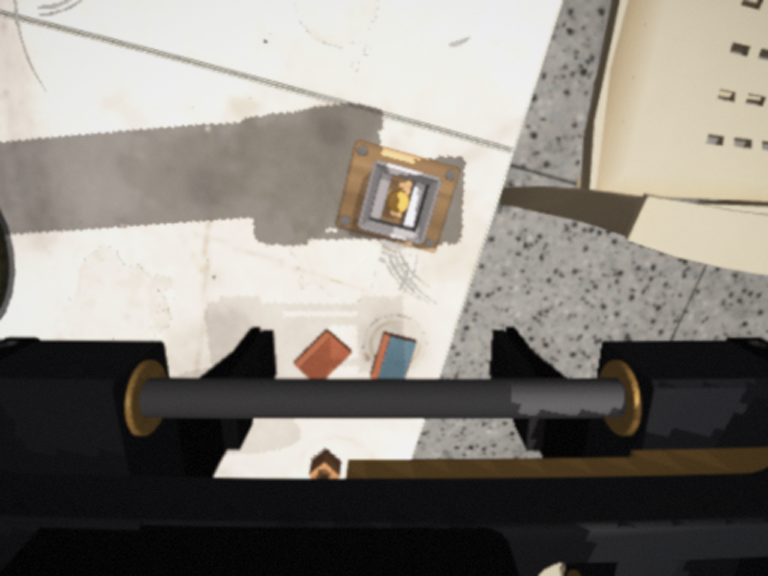

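View pics/w2c.png

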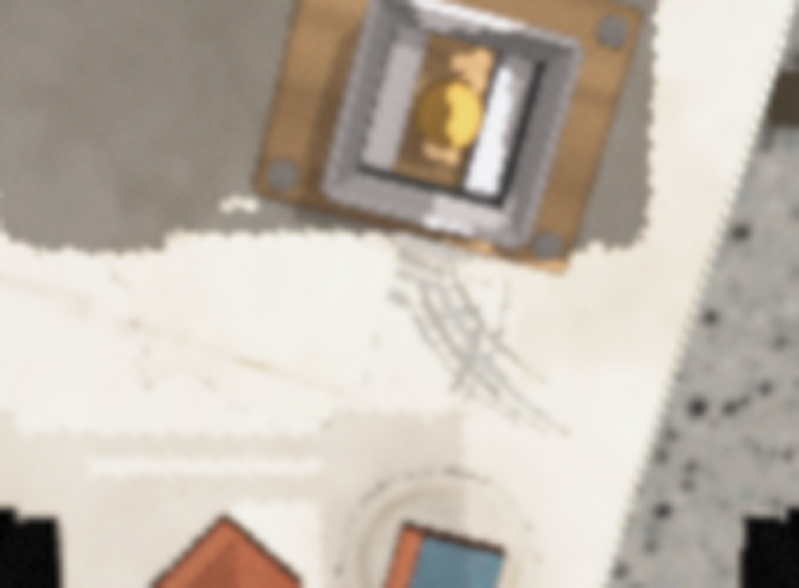

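```bash
python3 - <<'E'
from h import *
import pickle
s,i,d=pickle.load(open('pics/w2.pkl','rb'))
a=cv2.resize(i[85:175,215:320],None,fx=7,fy=6.6,interpolation=cv2.INTER_CUBIC)
a=cv2.resize(i[88:172,215:320],None,fx=7,fy=7,interpolation=cv2.INTER_CUBIC)
for k in range(0,735,70): cv2.putText(a,str(215+k//7),(k,10),0,.35,(0,0,0));cv2.putText(a,str(88+k//7),(0,k+4),0,.35,(0,0,0))
cv2.imwrite('pics/w2d.png',a[:,:,::-1])
P=cloud('wrist',d,s)
m=(P[...,2]>.05)&(P[...,2]<.062)&(np.abs(P[...,0]-.447)<.05)&(np.abs(P[...,1]-.152)<.06)
q=P[m];print(len(q),q.mean(0),q[:,2].min(),q[:,2].max())
r=cv2.minAreaRect((q[:,:2]*1000).astype(np.float32));print(r)
m=(P[...,2]>.003)&(P[...,2]<.014)&(np.abs(P[...,0]-.447)<.06)&(np.abs(P[...,1]-.152)<.07)
q=P[m];print(len(q),cv2.minAreaRect((q[:,:2]*1000).astype(np.float32)))
E
```

```text
1053 [0.45148183 0.1596832  0.05500649] 0.050005328424711726 0.05922263139093964
((451.1901550292969, 159.57150268554688), (54.111480712890625, 53.954898834228516), 89.93977355957031)
2517 ((446.7662048339844, 148.41737365722656), (133.59759521484375, 118.83528900146484), 88.94596099853516)
```

View pics/w2d.png

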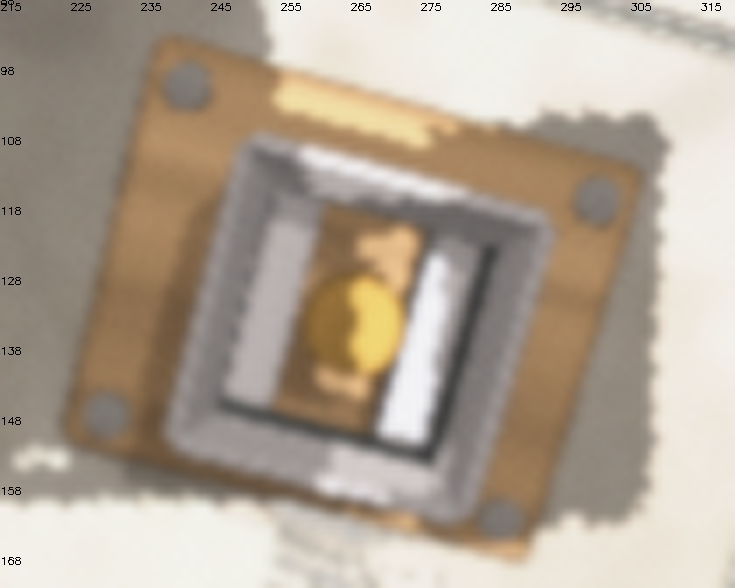

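```bash
python3 - <<'E'
from h import *
import pickle
s,i,d=pickle.load(open('pics/w2.pkl','rb'))
f=lambda L,z:np.array([atz('wrist',x/7+215-.43,y/7+88-.43,z,s)[:2] for x,y in L])
def an(q):
    print((q.mean(0)*1000).round(1),[round(np.linalg.norm(q[k]-q[(k+1)%4])*1000,1) for k in range(4)],[round(np.degrees(np.arctan2(*(q[(k+1)%4]-q[k])[::-1])),1) for k in range(4)])
an(f([(157,32),(642,172),(525,562),(63,437)],.008))
an(f([(248,133),(553,212),(462,522),(165,443)],.056))
print(f([(355,323)],.042))
print(atz('top',280/1.5,273/1.5,.05))
E
```

```text
[451.4 160.1] [np.float64(92.5), np.float64(76.1), np.float64(92.3), np.float64(76.3)] [np.float64(-0.6), np.float64(-89.9), np.float64(179.5), np.float64(90.3)]
[451.3 160.3] [np.float64(51.1), np.float64(53.0), np.float64(51.8), np.float64(52.1)] [np.float64(0.8), np.float64(-90.1), np.float64(179.8), np.float64(89.1)]
[[0.45153988 0.16025307]]
[0.44729522 0.15246956 0.05      ]
```

```bash
python3 - <<'E'
from h import *
rows([.445,-.24,.25],0,8)
print(atz('top',160+120/4.4,150+145/4.4,.008))
E
```

```text
[1.85, 0.01, -0.01, 0.03, -4.29, -1.19]
[1.85, 0.01, -0.01, 0.03, -4.33, -1.05]
[1.85, 0.01, -0.01, 0.03, -4.36, -0.91]
[1.85, 0.01, -0.01, 0.03, -4.39, -0.77]
[1.85, 0.01, -0.01, 0.03, -4.41, -0.63]
[1.85, 0.01, -0.01, 0.03, -4.43, -0.49]
[1.85, 0.01, -0.01, 0.03, -4.44, -0.34]
[1.85, 0.01, -0.01, 0.03, -4.45, -0.2]
[0.45182937 0.15730041 0.008     ]
```

Request:
{"method": "jog_arm", "body": {"targets": [[1.9,0,0,0,-4.3,-1.2,8.7],[1.9,0,0,0,-4.3,-1.1,8.7],[1.9,0,0,0,-4.4,-0.9,8.7],[1.9,0,0,0,-4.4,-0.8,8.7],[1.9,0,0,0,-4.4,-0.6,8.7],[1.9,0,0,0,-4.4,-0.5,8.7],[1.8,0,0,0,-4.4,-0.3,8.7],[1.7,0,0,0,-4.5,-0.2,8.7],[0,0,0,0,0,0,8.7],[0,0,0,0,0,0,8.7]]}}

```text
time: 4.12
position: [0.4435, -0.2408, 0.2518]
tool_rot: [0.002, 1.571, -0.002]
ft_force: [-0.3, 0.5, 0.2]
grip_width: 0.999
```

```bash
python3 - <<'E'
from h import *
import pickle
s=get_state();i,d=get_image('wrist');save('w3',i);pickle.dump((s,i,d),open('pics/w3.pkl','wb'))
print(s['time'],s['position'],R.from_rotvec(s['tool_rot']).as_matrix().round(3),s['qd'].round(3))
E
```

```text
4.125 [ 0.44350883 -0.24079339  0.25180469] [[ 0.     0.002  1.   ]
 [ 0.     1.    -0.002]
 [-1.     0.     0.   ]] [-0.013 -0.009 -0.017  0.014  0.002  0.     0.001]
```

View pics/w3.png

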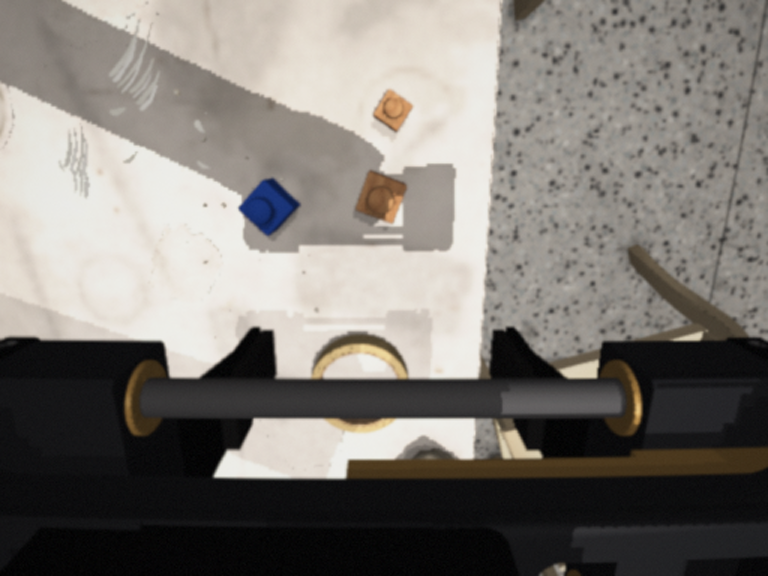

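Stamp at (381,196), decoys: small at (393,110) and blue at (269,207).

```bash
python3 - <<'E'
from h import *
import pickle
s,i,d=pickle.load(open('pics/w3.pkl','rb'))
a=cv2.resize(i[105:157,225:285],None,fx=12,fy=11.5,interpolation=cv2.INTER_CUBIC)
a=cv2.resize(i[107:155,225:285],None,fx=12,fy=12,interpolation=cv2.INTER_CUBIC)
cv2.imwrite('pics/w3d.png',a[:,:,::-1])
P=cloud('wrist',d,s)
near=(np.abs(P[...,0]-.44)<.035)&(np.abs(P[...,1]+.19)<.035)
for lo,hi in ((.026,.036),(.05,.065)):
    m=near&(P[...,2]>lo)&(P[...,2]<hi);q=P[m];print(len(q),np.median(q,0),cv2.minAreaRect((q[:,:2]*1000).astype(np.float32)))
E
```

```text
502 [ 0.44178273 -0.19388593  0.03311854] ((441.8844909667969, -197.263671875), (34.150634765625, 33.97079086303711), 69.28016662597656)
263 [ 0.4418827  -0.1964724   0.05627803] ((442.1830139160156, -197.08477783203125), (19.601329803466797, 20.42420196533203), 45.2878532409668)
```

View pics/w3d.png

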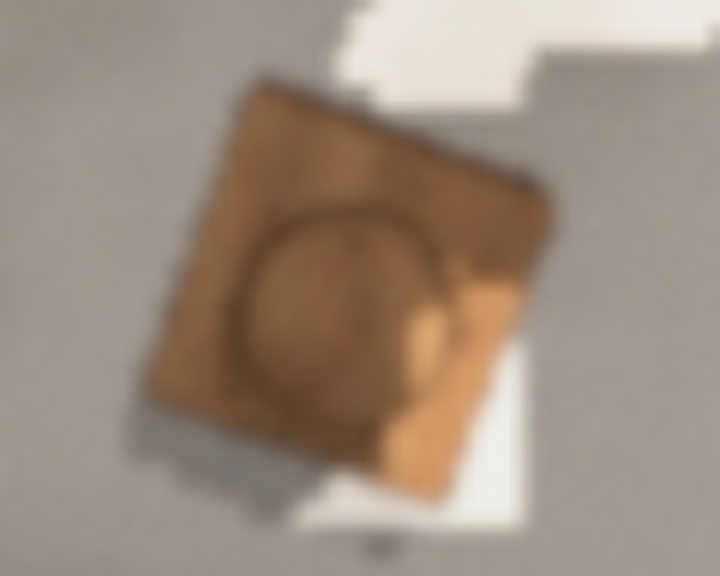

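```bash
python3 - <<'E'
from h import *
import pickle
s,i,d=pickle.load(open('pics/w3.pkl','rb'))
f=lambda L,z:np.array([atz('wrist',x/12+225-.46,y/12+107-.46,z,s)[:2] for x,y in L])
q=f([(258,80),(553,195),(440,502),(145,390)],.032)
print((q.mean(0)*1000).round(1),[round(np.linalg.norm(q[k]-q[(k+1)%4])*1000,1) for k in range(4)],[round(np.degrees(np.arctan2(*(q[(k+1)%4]-q[k])[::-1])),1) for k in range(4)])
print(f([(342,318)],.058))
plan([.442,-.1972,.12],-20.7);plan([.442,-.1972,.053],-20.7)
rows([.442,-.1972,.12],-20.7,5)
E
```

```text
[ 442.5 -196.4] [np.float64(32.0), np.float64(33.3), np.float64(32.6), np.float64(33.3)] [np.float64(-20.9), np.float64(-110.0), np.float64(159.1), np.float64(68.9)]
[[ 0.44193239 -0.19639181]]
turn [ 2.063e+01  1.000e-02 -3.000e-02] shift cm (now axes) [13.17  4.3  -0.16] shift in final axes [13.17  3.98 -1.67]
turn [ 2.063e+01  1.000e-02 -3.000e-02] shift cm (now axes) [19.87  4.3  -0.16] shift in final axes [19.87  3.98 -1.67]
[4.13, 0.0, -0.01, 2.63, 0.86, -0.03]
[4.13, 0.0, -0.01, 2.63, 0.86, -0.09]
[4.13, 0.0, -0.01, 2.63, 0.85, -0.16]
[4.13, 0.0, -0.01, 2.63, 0.84, -0.22]
[4.13, 0.0, -0.01, 2.63, 0.82, -0.28]
```

Request:
{"method": "jog_arm", "body": {"targets": [[4.1,0,0,2.6,0.8,0,6],[4.1,0,0,2.6,0.8,-0.1,5],[4.1,0,0,2.6,0.9,-0.1,5],[4.1,0,0,2.6,0.9,-0.2,5],[4.1,0,0,2.6,0.9,-0.3,5],[0,0,0,0,0,0,5],[0,0,0,0,0,0,5]]}}

```text
time: 5.05
position: [0.4431, -0.1982, 0.1225]
tool_rot: [0.282, 1.551, -0.282]
ft_force: [1.0, -0.7, -0.2]
grip_width: 0.577
```

```bash
python3 - <<'E'
from h import *
import pickle
s=get_state();i,d=get_image('wrist');save('w4',i);pickle.dump((s,i,d),open('pics/w4.pkl','wb'))
print(s['time'],s['position'],s['ft_force'],s['joint_positions'])
plan([.442,-.197,.056],-20.5)
E
```

```text
5.05 [ 0.44312755 -0.1981688   0.12254628] [ 0.9709043  -0.73139804 -0.17262373] [-0.43370145  0.07112498  0.83577458  2.0203665  -0.06041814  1.07279316
  0.06997041]
turn [-0.16  0.12 -0.03] shift cm (now axes) [ 6.68  0.1  -0.19] shift in final axes [ 6.68  0.1  -0.17]
```

View pics/w4.png

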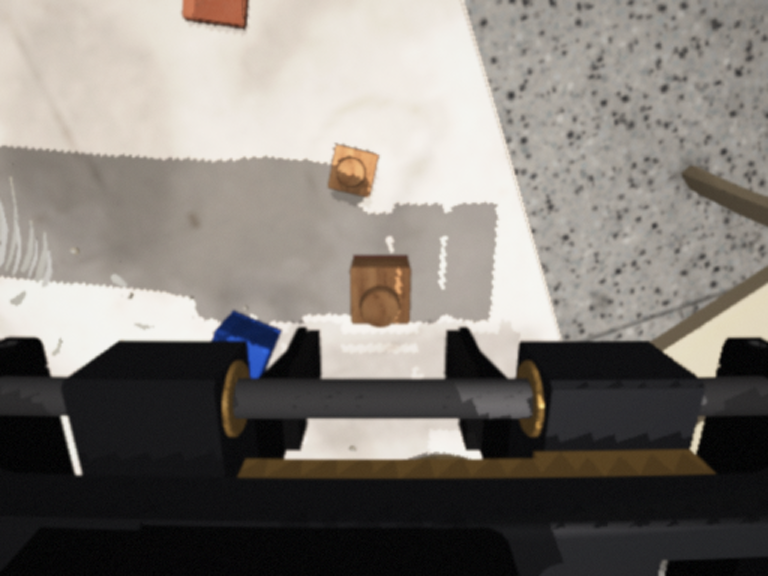

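Tool is square over the stamp at (380,290), centred between the fingertips (318 and 447), with the blue stamp clear to the left.

Request:
{"method": "jog_arm", "body": {"targets": [[0,0,0,2.5,0.1,-0.2,5],[0,0,0,2.2,0,0,5],[0,0,0,1.5,0,0,5],[0,0,0,0.5,0,0,5],[0,0,0,0,0,0,5],[0,0,0,0,0,0,5]]}}

```text
time: 5.85
position: [0.4413, -0.1971, 0.0553]
tool_rot: [0.284, 1.551, -0.284]
ft_force: [0.8, 0.5, -0.5]
grip_width: 0.572
```

```bash
python3 - <<'E'
from h import *
import pickle
s=get_state();i,d=get_image('wrist');save('w5',i)
print(s['time'],s['position'],s['ft_force'],s['joint_positions'])
plan([.442,-.197,.0525],-20.5)
E
```

```text
5.85 [ 0.44132414 -0.19711413  0.05527973] [ 0.83556123  0.54929511 -0.48882654] [-0.39344107  0.19231877  0.82363365  2.08365959 -0.17607447  0.93245818
  0.16391331]
turn [-0.26  0.08 -0.03] shift cm (now axes) [0.27 0.03 0.07] shift in final axes [0.27 0.03 0.07]
```

View pics/w5.png

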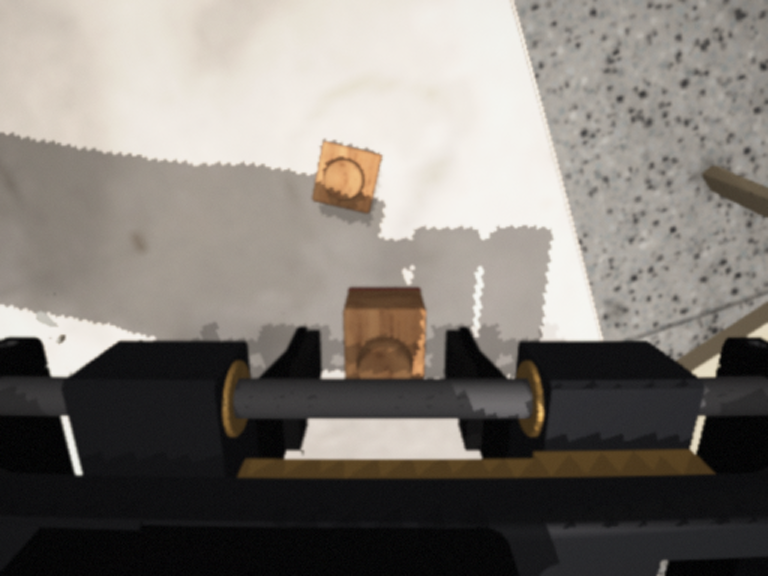

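```bash
python3 - <<'E'
from h import *
s=get_state();Rm=R.from_rotvec(s['tool_rot']).as_matrix()
for n,u,v,z in [('knobtop edge',385,338,.058),('left',357,362,.058),('right',413,362,.058),('blkTL',347,308,.032),('blkTR',426,307,.032)]:
    p=atz('wrist',u/1.5,v/1.5,z,s);print(n,p.round(4),(Rm.T@(p-s['position'])*1000).round(1))
E
```

```text
knobtop edge [ 0.4478 -0.183   0.058 ] [-2.8 15.4  1.2]
left [ 0.4353 -0.1881  0.058 ] [-2.8  6.2 -8.8]
right [ 0.4539 -0.1952  0.058 ] [-2.8  6.2 11.1]
blkTL [ 0.4343 -0.1758  0.032 ] [ 23.2  17.3 -14.1]
blkTR [ 0.4643 -0.1868  0.032 ] [23.3 17.7 17.9]
```

Request:
{"method": "jog_arm", "body": {"targets": [[0,0,0,0.25,0,0.1,5],[0,0,0,0,0,0,4],[0,0,0,0,0,0,3],[0,0,0,0,0,0,1.5],[0,0,0,0,0,0,1.5],[0,0,0,0,0,0,1.5]], "squeeze": 15}}

```text
time: 6.65
position: [0.4416, -0.1972, 0.0521]
tool_rot: [0.284, 1.552, -0.284]
ft_force: [-0.4, -0.4, -0.0]
grip_width: 0.226
```

Request:
{"method": "jog_arm", "body": {"targets": [[0,0,0,0,0,0,1.5],[0,0,0,0,0,0,1.5]], "squeeze": 45}}

```text
time: 6.9
position: [0.4416, -0.1972, 0.0521]
tool_rot: [0.284, 1.552, -0.284]
ft_force: [0.6, -0.2, 0.3]
grip_width: 0.215
```

```bash
python3 - <<'E'
from h import *
s=get_state();i,d=get_image('wrist');save('w6',i)
print(s['time'],s['position'],s['ft_force'],s['grip_width']*87)
E
```

```text
6.9 [ 0.44164726 -0.19720263  0.05207258] [ 0.60797482 -0.21625295  0.30296716] 18.67834773719932
```

View pics/w6.png

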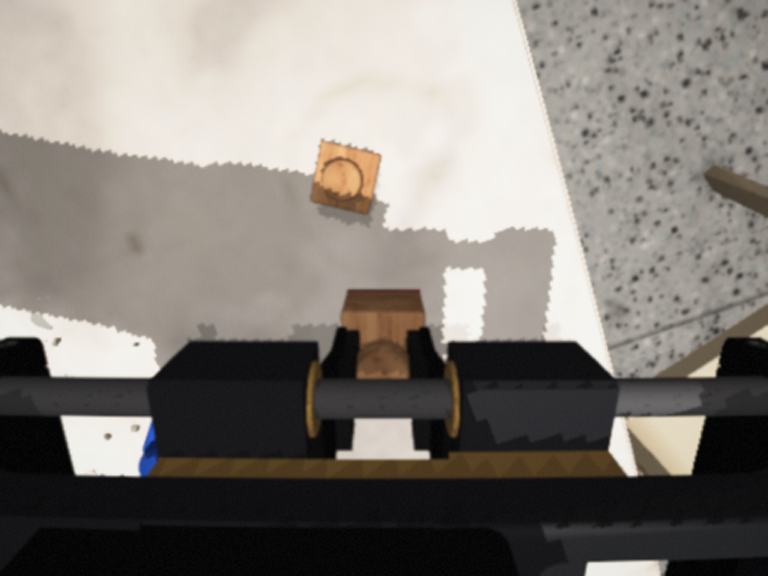

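Knob is gripped; small stamp untouched at (345,177). Now lift.

Request:
{"method": "jog_arm", "body": {"targets": [[0,0,0,-0.5,0,0,1.5],[0,0,0,-1.5,0,0,1.5],[0,0,0,-3,0,0,1.5],[0,0,0,-4,0,0,1.5],[0,0,0,-4,0,0,1.5],[0,0,0,-2,0,0,1.5],[0,0,0,0,0,0,1.5]]}}

```text
time: 7.82
position: [0.4427, -0.1978, 0.2043]
tool_rot: [0.285, 1.547, -0.284]
ft_force: [0.2, 0.1, -0.6]
grip_width: 0.218
```

```bash
python3 - <<'E'
from h import *
import pickle
s=get_state();i,d=get_image('wrist');save('w7',i);pickle.dump((s,i,d),open('pics/w7.pkl','wb'))
print(s['time'],s['position'],s['ft_force'],s['grip_width']*87,s['joint_positions'])
rows([.4514,.105,.21],0,8)
E
```

```text
7.825 [ 0.44274013 -0.19776335  0.20427497] [ 0.21339702  0.09626804 -0.58916029] 19.007931757409953 [-0.47805112 -0.05061678  0.8323481   1.92704713  0.03747145  1.24443893
 -0.0209072 ]
[-2.6, 0.01, -0.01, -0.09, 3.58, -1.23]
[-2.6, 0.01, -0.01, -0.09, 3.63, -1.07]
[-2.6, 0.01, -0.01, -0.09, 3.67, -0.9]
[-2.6, 0.01, -0.01, -0.09, 3.71, -0.73]
[-2.6, 0.01, -0.01, -0.09, 3.74, -0.56]
[-2.6, 0.01, -0.01, -0.09, 3.76, -0.39]
[-2.6, 0.01, -0.01, -0.09, 3.77, -0.22]
[-2.6, 0.01, -0.01, -0.09, 3.78, -0.05]
```

View pics/w7.png

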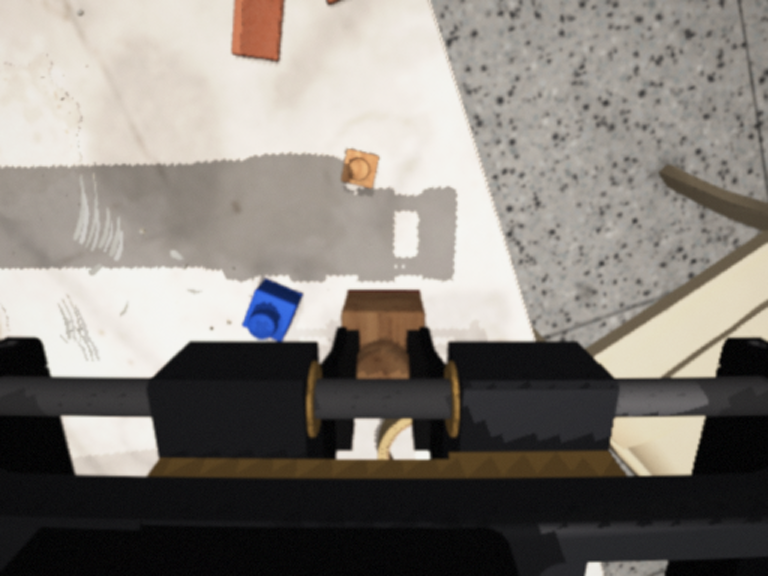

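The stamp hangs square in the hand at the same pixels as before the lift (block edge 343–424, row 290–308). On to the jig.

Request:
{"method": "jog_arm", "body": {"targets": [[-2.6,0,0,0,3.6,-1.2,1.5],[-2.6,0,0,0,3.6,-1.1,1.5],[-2.6,0,0,-0.1,3.7,-0.9,1.5],[-2.6,0,0,-0.1,3.7,-0.7,1.5],[-2.6,0,0,-0.1,3.7,-0.6,1.5],[-2.6,0,0,-0.1,3.8,-0.4,1.5],[-2.6,0,0,-0.1,3.8,-0.2,1.5],[-2.6,0,0,0,3.8,0,1.5],[0,0,0,0,0,0,1.5],[0,0,0,0,0,0,1.5]]}}

```text
time: 9.12
position: [0.4515, 0.1053, 0.2064]
tool_rot: [-0.001, 1.572, -0.001]
ft_force: [0.2, 0.2, -1.3]
grip_width: 0.215
```

```bash
python3 - <<'E'
from h import *
import pickle
s=get_state();i,d=get_image('wrist');save('w8',i);pickle.dump((s,i,d),open('pics/w8.pkl','wb'))
print(s['time'],s['position'],s['ft_force'],R.from_rotvec(s['tool_rot']).as_matrix().round(4),s['joint_positions'])
a=cv2.resize(i[70:235,190:350],None,fx=4.5,fy=3.6,interpolation=cv2.INTER_CUBIC)
a=cv2.resize(i[75:235,170:350],None,fx=4,fy=4,interpolation=cv2.INTER_CUBIC)[:600]
cv2.imwrite('pics/w8c.png',a[:,:,::-1])
E
```

```text
9.125 [0.45150446 0.10526926 0.20639471] [ 0.18214124  0.20783628 -1.25680806] [[-1.1e-03 -5.0e-04  1.0e+00]
 [-1.3e-03  1.0e+00  5.0e-04]
 [-1.0e+00 -1.3e-03 -1.1e-03]] [-0.774164   -0.07663602  0.46892411  1.95542906  0.03740895  1.25618432
 -0.31752513]
```

View pics/w8.png

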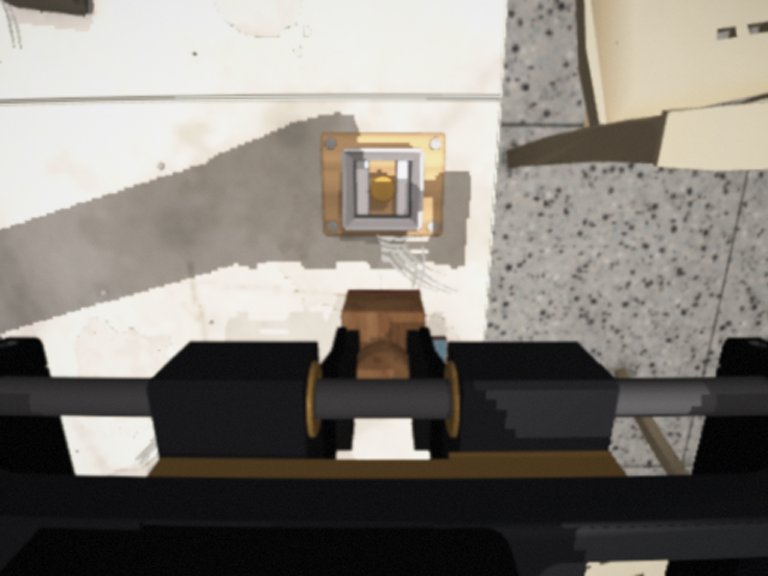

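View pics/w8c.png

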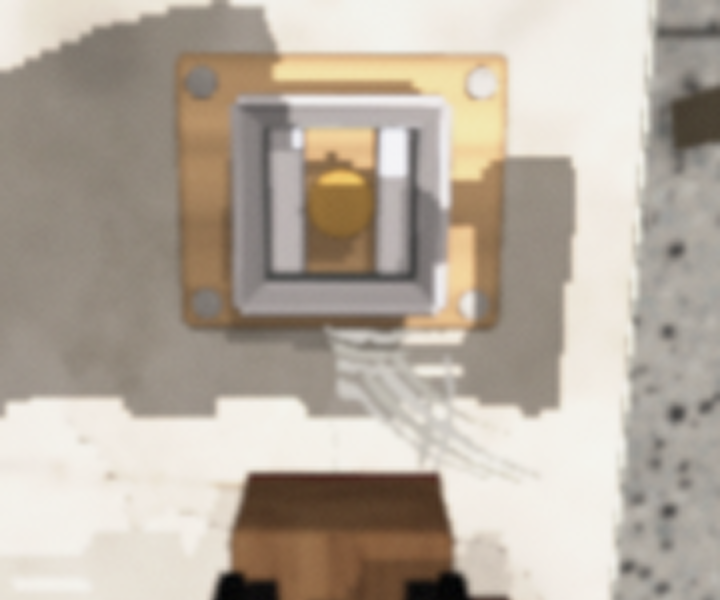

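```bash
python3 - <<'E'
from h import *
import pickle
s,i,d=pickle.load(open('pics/w8.pkl','rb'))
Rm=R.from_rotvec(s['tool_rot']).as_matrix()
f=lambda L,z:np.array([Rm.T@(atz('wrist',x/4+170-.375,y/4+75-.375,z,s)-s['position'])*1000 for x,y in L])
for n,q in dict(base=f([(180,53),(508,55),(498,328),(183,327)],.008),lip=f([(232,97),(452,97),(444,314),(235,314)],.056)).items():
    print(n,q.mean(0).round(1),q.round(1).tolist())
print('plunger',f([(340,203)],.042).round(1))
z=s['position'][2]
print('blk top',f([(231,530),(453,530)],z-.0201).round(1).tolist());print('sole',f([(247,474),(439,474)],z-.0521).round(1).tolist())
P=cloud('wrist',d,s);Q=(P-s['position'])@Rm*1000
m=(Q[...,0]>15)&(Q[...,0]<60)&(abs(Q[...,1])<25)&(abs(Q[...,2])<22)
q=Q[m];print(len(q),q.min(0),q.max(0))
front=q[(q[:,0]>26)&(q[:,0]<48)];print('front face y',np.median(front[:,1]),front[:,2].min(),front[:,2].max())
lipm=(P[...,2]>.048)&(P[...,2]<.062)&(abs(P[...,1]-.16)<.04)&(abs(P[...,0]-.4514)<.04)
print('lip',cv2.minAreaRect(Q[lipm][:,1:].astype(np.float32)))
E
```

```text
base [198.3  55.    0.7] [[198.3, 93.8, -44.5], [198.2, 93.3, 46.9], [198.3, 16.3, 46.9], [198.4, 16.6, -46.4]]
lip [150.3  54.8   0.3] [[150.3, 81.2, -26.0], [150.3, 81.2, 27.2], [150.3, 28.3, 26.5], [150.4, 28.3, -26.5]]
plunger [[1.643e+02 5.500e+01 1.000e-01]]
blk top [[20.1, 17.2, -16.0], [20.1, 17.2, 17.1]]
sole [[52.1, 16.1, -16.1], [52.1, 16.1, 17.6]]
1805 [ 15.06087638   0.40187978 -17.80701247] [49.94878775 17.78633    18.11260515]
front face y 17.16599315803103 -16.446145928376183 17.17747497170727
lip ((54.71403503417969, -0.1674041748046875), (54.173580169677734, 52.7789192199707), 89.98117065429688)
```

Jig lies at tool (y +54.9, z +0.2) mm. The stamp's centre in hand is at (y ≈0, z ≈+0.5), and its front face at y=17 matches the half-width. Moving over the jig and stopping just above the lips.

Request:
{"method": "jog_arm", "body": {"targets": [[0,0,0,0,2,0,1.5],[0,0,0,0,2.2,0,1.5],[0,0,0,1,1.3,0,1.5],[0,0,0,2.5,0,0,1.5],[0,0,0,2.5,0,0,1.5],[0,0,0,1.5,0,0,1.5],[0,0,0,1,0,0,1.5],[0,0,0,0.5,0,0,1.5],[0,0,0,0,0,0,1.5],[0,0,0,0,0,0,1.5]]}}

```text
time: 10.42
position: [0.4522, 0.1609, 0.1177]
tool_rot: [0.0, 1.57, 0.001]
ft_force: [0.2, -0.2, 0.0]
grip_width: 0.214
```

```bash
python3 - <<'E'
from h import *
import pickle
s=get_state();i,d=get_image('wrist');save('w9',i);j,_=get_image('side')
print(s['time'],s['position'],s['ft_force'],R.from_rotvec(s['tool_rot']).as_matrix().round(4).tolist(),s['joint_positions'])
cv2.imwrite('pics/s9c.png',cv2.resize(j[120:200,180:280],None,fx=7,fy=7,interpolation=cv2.INTER_CUBIC)[:,:,::-1])
plan([.4515,.1602,.108],0)
E
```

```text
10.425 [0.45216048 0.16087891 0.11771536] [ 0.1959175  -0.22654199  0.00574672] [[0.0011, -0.0005, 1.0], [0.0007, 1.0, 0.0005], [-1.0, 0.0007, 0.0011]] [-0.81118894  0.05693689  0.42849424  2.0267089  -0.02738854  1.06194614
 -0.36951837]
turn [ 0.03  0.06 -0.04] shift cm (now axes) [ 0.96 -0.07 -0.06] shift in final axes [ 0.96 -0.07 -0.06]
```

View pics/w9.png

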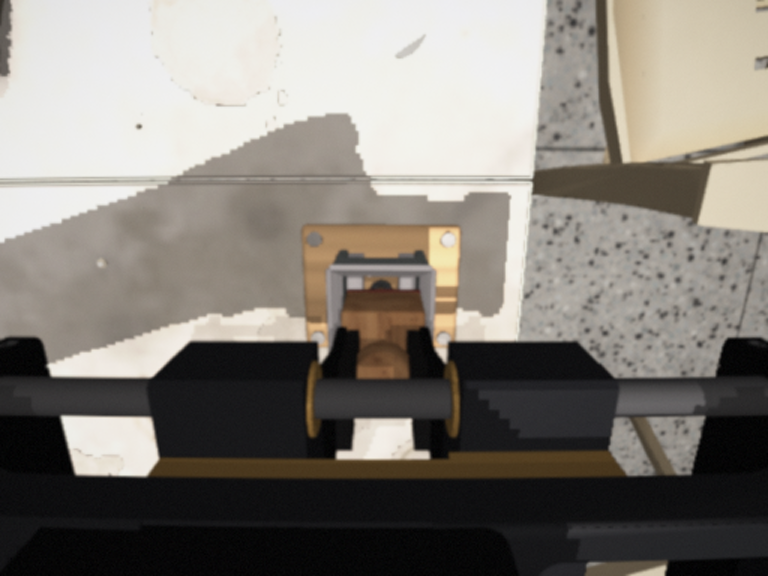

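View pics/s9c.png

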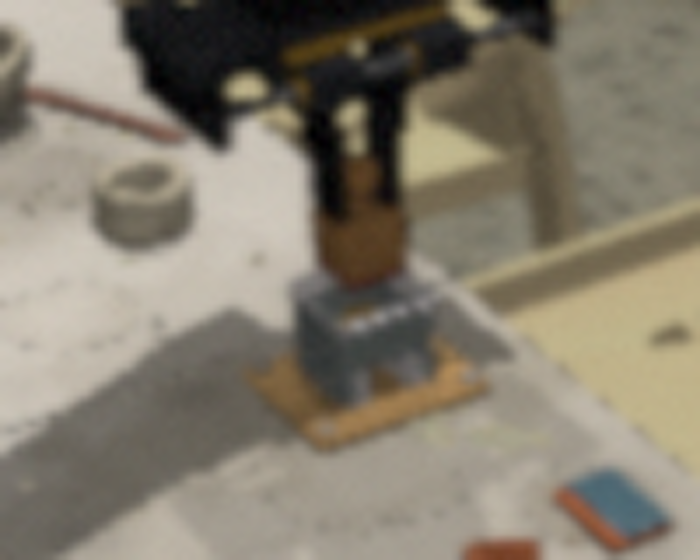

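The stamp hangs centred over the guide (lips 330–434, block 343–424). Small lateral correction, then into the guide to just above the plunger.

Request:
{"method": "jog_arm", "body": {"targets": [[0,0,0,0.4,-0.07,-0.1,1.5],[0,0,0,0.4,0,0,1.5],[0,0,0,0.3,0,0,1.5],[0,0,0,0.3,0,0,1.5],[0,0,0,0.3,0,0,1.5],[0,0,0,0.3,0,0,1.5],[0,0,0,0,0,0,1.5],[0,0,0,0,0,0,1.5]]}}

```text
time: 11.52
position: [0.4507, 0.16, 0.0971]
tool_rot: [-0.0, 1.571, 0.001]
ft_force: [-0.1, 0.2, 0.5]
grip_width: 0.212
```

```bash
python3 - <<'E'
from h import *
s=get_state()
print(s['time'],s['position'],s['ft_force'],s['torque'],R.from_rotvec(s['tool_rot']).as_matrix().round(4).tolist())
E
```

```text
11.525 [0.45073346 0.15998525 0.09712291] [-0.14004192  0.20965557  0.48374257] [-0.09955757  0.07257279  0.06830785] [[0.0001, -0.0006, 1.0], [0.0001, 1.0, 0.0006], [-1.0, 0.0001, 0.0001]]
```

Request:
{"method": "jog_arm", "body": {"targets": [[0,0,0,0.2,0,0,1.5],[0,0,0,0.2,0,0,1.5],[0,0,0,0.2,0,0,1.5],[0,0,0,0,0,0,1.5],[0,0,0,0,0,0,1.5]]}}

```text
time: 12.15
position: [0.4509, 0.1602, 0.0914]
tool_rot: [-0.0, 1.57, 0.001]
ft_force: [-0.9, 0.3, 5.2]
grip_width: 0.218
```

Request:
{"method": "jog_arm", "body": {"targets": [[0,0,0,0.2,0,0,1.5],[0,0,0,0.2,0,0,1.5],[0,0,0,0.2,0,0,1.5],[0,0,0,0,0,0,1.5],[0,0,0,0,0,0,1.5]]}}

```text
time: 12.78
position: [0.451, 0.1602, 0.0855]
tool_rot: [-0.0, 1.57, 0.001]
ft_force: [-1.1, 0.3, 6.6]
grip_width: 0.212
```

```bash
python3 - <<'E'
from h import *
s=get_state();i,d=get_image('wrist');save('w10',i);j,_=get_image('side')
print(s['time'],s['position'],s['ft_force'],s['torque'],R.from_rotvec(s['tool_rot']).as_matrix().round(4).tolist())
cv2.imwrite('pics/s10c.png',cv2.resize(j[120:200,180:280],None,fx=7,fy=7,interpolation=cv2.INTER_CUBIC)[:,:,::-1])
E
```

```text
12.775 [0.45104325 0.16016842 0.0855007 ] [-1.06559893  0.25017542  6.56381121] [-0.11453256  0.26378061  0.02070697] [[0.0007, -0.0005, 1.0], [0.0005, 1.0, 0.0005], [-1.0, 0.0005, 0.0007]]
```

View pics/w10.png

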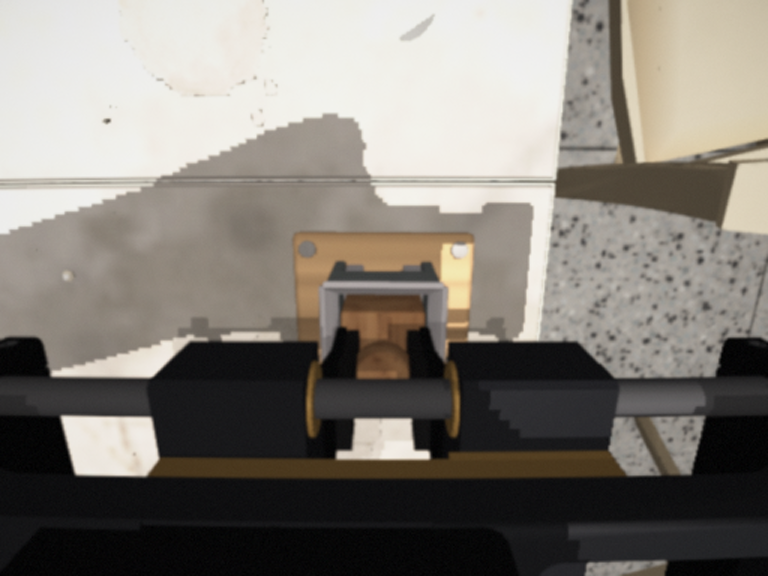

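View pics/s10c.png

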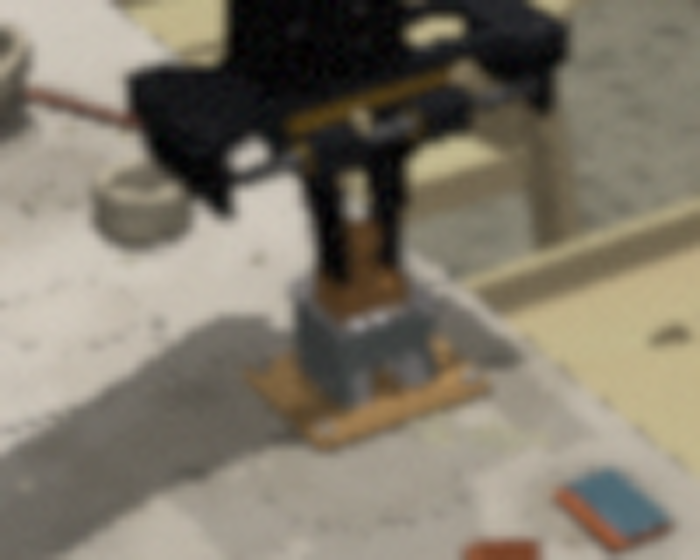

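Request:
{"method": "jog_arm", "body": {"targets": [[0,0,0,0.1,0,0,1.5],[0,0,0,0.1,0,0,1.5],[0,0,0,0,0,0,1.5],[0,0,0,0,0,0,1.5]]}}

```text
time: 13.38
position: [0.4511, 0.1602, 0.0836]
tool_rot: [-0.0, 1.57, 0.001]
ft_force: [-0.6, -0.1, 7.5]
grip_width: 0.216
```

Request:
{"method": "jog_arm", "body": {"targets": [[0,0,0,0.08,0,0,1.5],[0,0,0,0,0,0,1.5],[0,0,0,0,0,0,1.5]]}}

```text
time: 13.75
position: [0.4511, 0.1602, 0.0828]
tool_rot: [-0.0, 1.57, 0.001]
ft_force: [-1.9, -0.7, 7.4]
grip_width: 0.212
```

Request:
{"method": "jog_arm", "body": {"targets": [[0,0,0,0.05,0,0,1.5],[0,0,0,0,0,0,1.5],[0,0,0,0,0,0,1.5]]}}

```text
time: 14.12
position: [0.4511, 0.1602, 0.0823]
tool_rot: [0.0, 1.57, 0.001]
ft_force: [-1.3, -0.0, 7.6]
grip_width: 0.212
```

Request:
{"method": "jog_arm", "body": {"targets": [[0,0,0,0.05,0,0,1.5],[0,0,0,0,0,0,1.5],[0,0,0,0,0,0,1.5]]}}

```text
time: 14.5
position: [0.4511, 0.1602, 0.0819]
tool_rot: [0.0, 1.57, 0.001]
ft_force: [-0.6, -1.3, 7.4]
grip_width: 0.215
```

Request:
{"method": "jog_arm", "body": {"targets": [[0,0,0,0.04,0,0,1.5],[0,0,0,0,0,0,1.5],[0,0,0,0,0,0,1.5]]}}

```text
time: 14.88
position: [0.4513, 0.1602, 0.0818]
tool_rot: [0.0, 1.57, 0.001]
ft_force: [-1.7, -0.7, 9.1]
grip_width: 0.21
```

Request:
{"method": "jog_arm", "body": {"targets": [[0,0,0,0.04,0,0,1.5],[0,0,0,0,0,0,1.5],[0,0,0,0,0,0,1.5]]}}

```text
time: 15.25
position: [0.4513, 0.1601, 0.0818]
tool_rot: [0.0, 1.57, 0.001]
ft_force: [-2.7, -1.3, 12.6]
grip_width: 0.212
```

Seat reached (z stops at 0.0818, force now climbing steeply). A little more for 15 N.

Request:
{"method": "jog_arm", "body": {"targets": [[0,0,0,0.03,0,0,1.5],[0,0,0,0,0,0,1.5],[0,0,0,0,0,0,1.5],[0,0,0,0,0,0,1.5]]}}

```text
time: 15.75
position: [0.4513, 0.1602, 0.0818]
tool_rot: [0.0, 1.57, 0.001]
ft_force: [-4.2, -1.5, 14.3]
grip_width: 0.213
```

```bash
python3 - <<'E'
from h import *
for k in range(4):
    s=get_state();i,d=get_image(['wrist','side','wrist','top'][k])
    print(s['time'],s['position'].round(4),s['ft_force'].round(2),s['torque'].round(3))
    if k==0: save('w11',i)
    if k==1: cv2.imwrite('pics/s11c.png',cv2.resize(i[130:190,190:270],None,fx=9,fy=9,interpolation=cv2.INTER_CUBIC)[:,:,::-1])
    if k==3: save('t11',i)
print(R.from_rotvec(s['tool_rot']).as_matrix().round(4).tolist())
E
```

```text
15.75 [0.4513 0.1602 0.0818] [-4.17 -1.48 14.34] [-0.442  0.91  -0.025]
15.8 [0.4513 0.1602 0.0817] [-3.24 -1.29 14.99] [-0.465  0.972 -0.038]
15.85 [0.4513 0.1602 0.0818] [-3.51 -1.89 14.93] [-0.493  0.933 -0.008]
15.9 [0.4513 0.1602 0.0818] [-4.28 -1.99 14.3 ] [-0.432  0.889  0.04 ]
[[0.0008, -0.0004, 1.0], [0.001, 1.0, 0.0004], [-1.0, 0.001, 0.0008]]
```

View pics/w11.png

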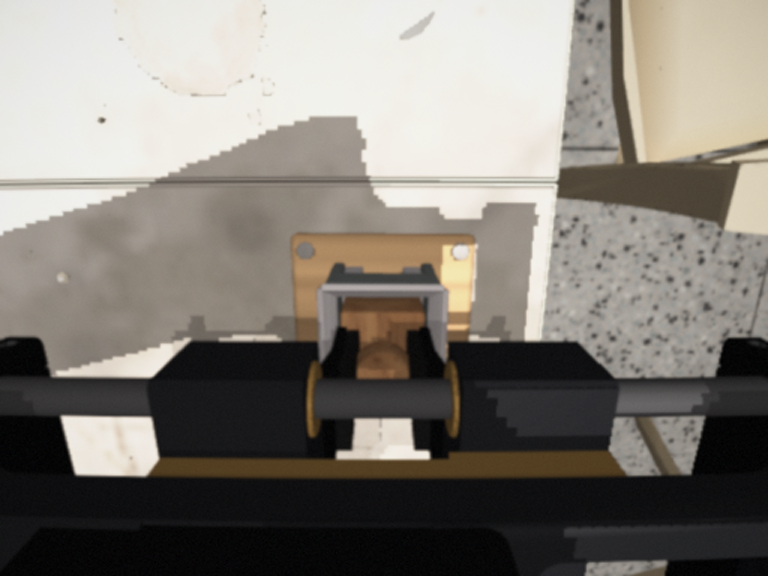

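View pics/s11c.png

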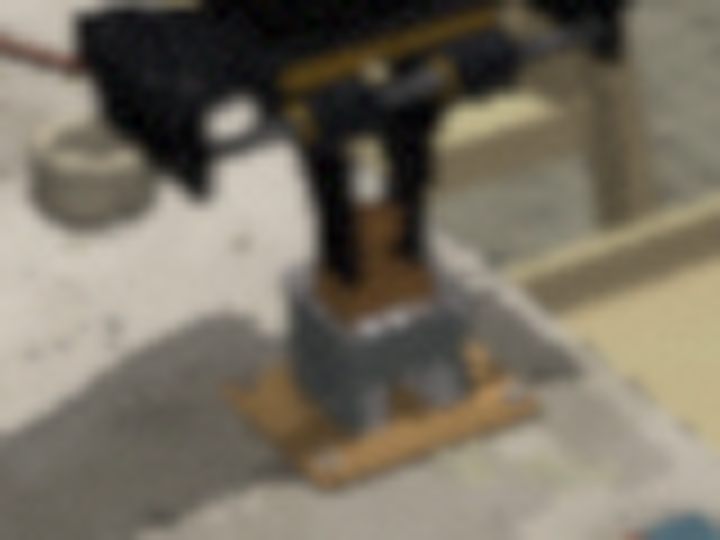

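View pics/t11.png

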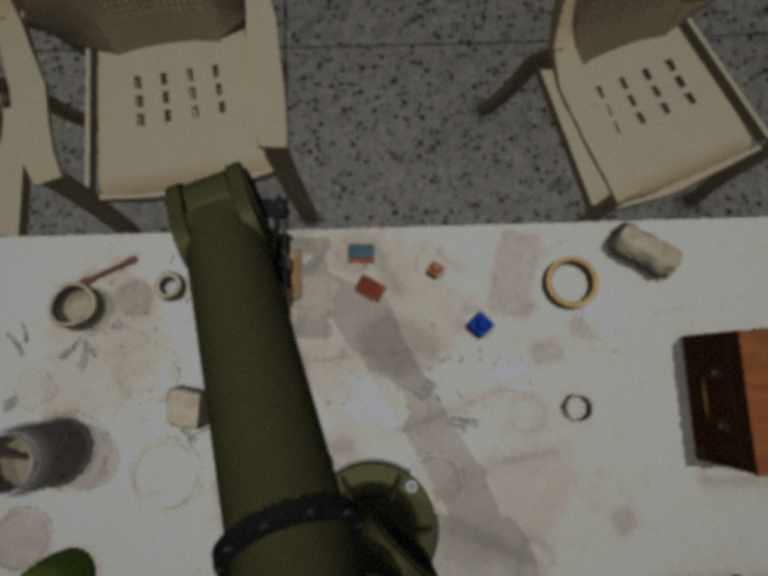

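The stamp is seated, block top about level above the lips, and the tiles, tape and ring are unmoved in the top view. About 4 N of side load remains, so I relieve it.

Request:
{"method": "jog_arm", "body": {"targets": [[0,0,0,0,-0.02,-0.04,1.5],[0,0,0,0,0,0,1.5],[0,0,0,0,0,0,1.5],[0,0,0,0,0,0,1.5]]}}

```text
time: 16.45
position: [0.4513, 0.1601, 0.0818]
tool_rot: [0.001, 1.569, 0.001]
ft_force: [-1.4, -1.1, 13.2]
grip_width: 0.219
```

```bash
python3 - <<'E'
from h import *
for k in range(6):
    s=get_state();get_image('side')
    print(s['time'],s['position'].round(4),s['ft_force'].round(2),s['torque'].round(3),s['grip_width']*87)
E
```

```text
16.45 [0.4513 0.1601 0.0818] [-1.43 -1.1  13.2 ] [-0.378  0.688  0.034] 19.040486766683504
16.5 [0.4513 0.1601 0.0817] [-1.98 -1.18 12.9 ] [-0.34   0.664 -0.011] 18.779218630186037
16.55 [0.4513 0.1601 0.0818] [-2.63 -1.96 13.01] [-0.351  0.717 -0.024] 18.361605372993807
16.6 [0.4513 0.1601 0.0818] [-2.31 -1.56 13.22] [-0.361  0.703 -0.002] 18.666231276729814
16.65 [0.4513 0.1601 0.0818] [-2.35 -0.92 12.75] [-0.349  0.7   -0.013] 18.36211410218153
16.7 [0.4513 0.1601 0.0818] [-1.83 -0.53 13.21] [-0.309  0.715  0.004] 18.802938621676066
```

Force is about 13 N, with a small residual moment suggesting that one ledge carries more. I'll trim the tilt by fractions of a degree and restore the press.

Request:
{"method": "jog_arm", "body": {"targets": [[0,0.3,-0.1,0.02,0,0,1.5],[0,0,0,0,0,0,1.5],[0,0,0,0,0,0,1.5],[0,0,0,0,0,0,1.5]]}}

```text
time: 17.25
position: [0.4513, 0.1601, 0.0818]
tool_rot: [-0.001, 1.574, 0.0]
ft_force: [-2.6, -1.5, 14.8]
grip_width: 0.21
```

```bash
python3 - <<'E'
from h import *
L=[]
for k in range(6):
    s=get_state();get_image('side');L.append(np.r_[s['ft_force'],s['torque']])
print(s['time'],s['position'].round(4),s['tool_rot'].round(4),np.mean(L,0).round(3),s['grip_width']*87)
E
```

```text
17.5 [0.4513 0.1601 0.0817] [-7.0000e-04  1.5743e+00  0.0000e+00] [-2.6250e+00 -1.6030e+00  1.4829e+01 -3.9400e-01  7.4400e-01 -1.1000e-02] 18.768991412465972
```

The moment did not respond to the tilt, so it is the sensor's lever arm and not uneven seating. I return to vertical.

Request:
{"method": "jog_arm", "body": {"targets": [[0,-0.2,0,0,0,0,1.5],[0,0,0,0,0,0,1.5],[0,0,0,0,0,0,1.5],[0,0,0,0,0,0,1.5]]}}

```text
time: 18.05
position: [0.4513, 0.1601, 0.0817]
tool_rot: [-0.001, 1.571, -0.0]
ft_force: [-3.2, -1.3, 15.1]
grip_width: 0.217
```

```bash
python3 - <<'E'
from h import *
import pickle
L=[]
for k in range(6):
    s=get_state();i,d=get_image('wrist');L.append(np.r_[s['ft_force'],s['torque']])
print(s['time'],s['position'].round(4),R.from_rotvec(s['tool_rot']).as_matrix().round(4).tolist(),np.mean(L,0).round(3),s['grip_width']*87)
P=cloud('wrist',d,s)
m=(P[...,2]>.059)&(P[...,2]<.066)&(abs(P[...,0]-.4513)<.014)&(P[...,1]>.165)&(P[...,1]<.18)
q=P[m];print('block top z',len(q),np.median(q[:,2]))
A=np.c_[q[:,0]-.4513,q[:,1]-.17,np.ones(len(q))];print('slope x,y,h',np.linalg.lstsq(A,q[:,2],rcond=None)[0].round(4))
m=(P[...,2]>.05)&(P[...,2]<.059)&(abs(P[...,0]-.4513)<.03)&(abs(P[...,1]-.16)<.03)
print('lip z',np.percentile(P[m][:,2],95))
cv2.imwrite('pics/w12c.png',cv2.resize(i[150:240,190:320],None,fx=6,fy=6,interpolation=cv2.INTER_CUBIC)[:,:,::-1])
E
```

```text
18.3 [0.4513 0.1601 0.0818] [[-0.0001, -0.0005, 1.0], [-0.0004, 1.0, 0.0005], [-1.0, -0.0004, -0.0001]] [-3.2530e+00 -1.5130e+00  1.4934e+01 -3.9900e-01  8.0500e-01 -4.0000e-03] 18.68570613907408
block top z 927 0.06314253459319141
slope x,y,h [-0.0008 -0.1297  0.0633]
lip z 0.05800644488983599
```

View pics/w12c.png

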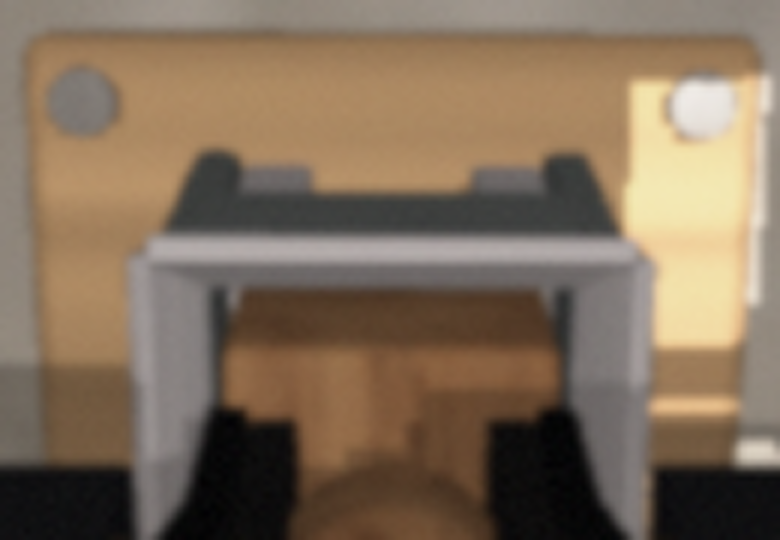

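```bash
python3 - <<'E'
from h import *
s=get_state();i,d=get_image('wrist');P=cloud('wrist',d,s)
m=(P[...,2]>.057)&(P[...,2]<.068)&(abs(P[...,0]-.4513)<.015)&(P[...,1]>.168)&(P[...,1]<.1755)
m[:, :]&=True
q=P[m]
for _ in range(4):
    A=np.c_[q[:,0]-.4513,q[:,1]-.17,np.ones(len(q))];c=np.linalg.lstsq(A,q[:,2],rcond=None)[0];r=q[:,2]-A@c;q=q[abs(r)<2*r.std()]
print(len(q),c.round(4),r.std())
for y in np.arange(.166,.18,.002):
    k=(abs(P[...,0]-.4513)<.015)&(abs(P[...,1]-y)<.001)&(P[...,2]>.05)&(P[...,2]<.07);print(round(y,3),k.sum(),np.median(P[k][:,2]).round(4))
print(s['time'],s['ft_force'])
E
```

```text
493 [ 0.0029 -0.0375  0.0633] 0.000471954426721002
0.166 101 0.0631
0.168 94 0.0632
0.17 199 0.0636
0.172 168 0.0633
0.174 163 0.0633
0.176 202 0.0628
0.178 327 0.0567
18.35 [-2.78839398 -1.67365772 14.33299862]
```

Block top is level, about 6 mm above the lips, and the force is steady at about 15 N. Handing in.

```bash
python3 -c "
from bench import *
print(close_job())"
```

```text
the job is handed in; nothing more can be done
None
```

I gripped the larger wooden stamp by its knob at 45 N and lowered it square into the jig guide. I then pressed it through the spring, which read 5 to 7.5 N, onto the hard seat. I handed in at about 18.4 s, still holding and pressing it.

**Last checks**
- **Press force:** steady at about 15 N; single readings ran from 14.3 to 15.1 N.
- **Seating:** tool height stopped at 0.0818 m, against 0.0821 m expected, and the force then rose steeply.
- **Squareness:** the block top is level from side to side (slope about 0.003) and flat to about 0.2 mm front to back by strip heights, although a plane fit gave 0.04 there. The depth reading put its top at 63 mm, against 62 mm expected. That camera also read the block top 1 mm high at the start.
- **Other objects:** the last top view, taken with the stamp seated just before the final trims, showed both tiles, the tape roll and the clay ring where they were.

**Left over:** about 3 N of side load remained, down from about 4 N before trimming. There was also a moment of about 0.8 N·m that did not change when I tilted the tool slightly. I took it to be the side load acting through the force sensor's lever arm, but did not confirm that.

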